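# Close down the packing-bench scale: check weight into its push-to-open drawer, power off

### The arm

A 6-joint arm with a two-finger parallel gripper is mounted at the origin on the work surface. World frame = base frame: x ahead of the robot, y to its left, z up, the work surface at z = 0. Lengths are in m, angles in rad, forces in N, time in s.
With the tool pointing down it reaches from about 0.425 to 0.95 m from the base axis. Payload 3.5 kg.
Tool frame: the origin (TCP) lies at the very end of the fingers, on their centre line; the grasp point (between the pads) lies 19 mm behind it; x points along the fingers, z is the direction in which the jaws open and shut, and the axes are right-handed (so a half turn about x gives the same grasp; the last joint's range is limited). The gripper opens to 85 mm and grips with 20 to 120 N. Pads are 22 mm wide; open, the fingers measure 114 mm over their backs; the gripper's body (76 mm by 85 mm) begins 54 mm behind the grasp point. The pads swing forward as they close: fully open they stand 13 mm farther back than shut.
Start: joints at [-1.411, 0.286, 1.577, -0, 1.279, -0.15], TCP at [0.206, -0.643, 0.231] pointing down, gripper open.
Joint ranges: [-2.77, 2.77], [-0.9, 2.22], [0.21, 2.48], [-1.53, 4.67], [0.24, 2.81], [-2.84, 2.84]. Speed limits (rad/s): [2.79, 2.79, 3.14, 3.14, 3.14, 3.14].

### API

Orientations are given as a unit quaternion [x, y, z, w].
In Python, from plant import ctrl, cams gives the robot as it stands.
- The arm moves only by the tool play_rows, never from a script. Its argument "rows" is a list of rows, each a list of 3 entries, a list of its own where there are three numbers: the opening in per cent of the stroke, from 0 (shut) to 100 (fully open), then the shift along the tool's x, y, z in units of 0.3 m (1.0 is 0.3 m), then the turn, a rotation vector about the tool's x, y, z in units of pi/2 rad (1.0 is pi/2 rad). A call has 1 to 10 rows; each row is the pose to reach, as a shift and turn from the pose commanded when the call began, along the tool's axes at that moment; what a row does not reach only later rows make up. A row lasts 1/12 s, in which the tool goes at most 41.7 mm and 7.16 degrees, less where a joint would pass 70% of its speed; a pose out of reach is approached as far as the arm can. A call with a number of a shift or a turn outside -1 to 1 is refused whole. A call with a gripper value outside its range is refused whole. The fingers move at their own pace and stop on an object; "force" is the grip in N (left out, the last holds). Time passes only in rows, so rows that repeat a pose let the fingers close. It gives the time, the measured TCP pose, the force and the opening at its end, in the units of the state.
- ctrl.get_state(): the state, without advancing time (a new reading comes with each control period).
- cams.read_camera(name): name is "scene" or "top"; returns a dict with "color" (400x640x3 uint8, red, green, blue), "fx", "fy", "cx", "cy" (pixels), "view" (4x4, takes a point from world to camera coordinates). Camera axes: x right, y down, z forward; pixel columns grow to the right and rows downward; lengths in m; the calibration is good to about 2 mm. A picture is of the moment at which its call begins. There is no depth.
- ctrl.sign_off(): hands the job in, once; it reports no verdict.
The state is a dict: "time": time; "qpos": joint angles; "dq": joint speeds; "joint_efforts": joint torques, N m; "eef_pos": TCP position; "tcp_rot": TCP orientation; "contact_force": force on the tool from outside, world axes, zero at the start; "wrist_torque": the same for the moment, N m; "opening": opening from 0.0 (shut) to 1.0 (fully open).
Only numpy, scipy, OpenCV 4.12 (cv2) and the standard library are available. Lean on these libraries where they do the work, as an engineer would, in place of code of your own. Each camera call takes 0.05 s, during which the arm holds its last target. There are 200 camera calls.

### The job

Close down the parcel scale for the night: spring open the handle-less drawer by pressing its front in until you feel it bottom and then letting go, stand the steel check weight upright in the drawer's empty foam-lined bay, and push the drawer home until it catches and stays shut by itself. Switch the scale off by flipping its toggle over to the red side. Do not force the drawer against its stop or drop the weight, and leave the other things on the bench where they are.

Things in the scene. Friction and masses are not known exactly. Their poses are not given: they have to be found in the camera images.
- unit: Low grey sheet-steel drawer unit on the bench, 270 mm wide (y), 300 deep (x), 96 high, yawed up to 0.15 rad. Origin on the bench under the middle of the carcass's front edge; x points into the unit, away from the robot, y left, z up. 84 mm clear height above the bench inside. A black letter tray, 30 mm high, and a stapler stand on its top.
- drawer (a joint): Slide of the unit's one drawer, m: 0 = shut on its push-push latch (pulling cannot open it), grows as it comes out along the unit's -x, 0.145 = end. Pressed in (5 N) it meets a firm stop 5 to 13 mm in, set differently each time, unseen; it unlatches only in the last mm before it; over 28 N on the stop strains it. Let go, it springs out 50 to 70 mm, then runs freely (1 N).
- front_face (a point): Point on the outer face of the pale handle-less drawer front (270 mm wide, 12 thick, 6 to 92 mm above the bench), 55 mm above the bench, 41 mm to -y of its middle. Moves with the drawer; axes as the unit's; press along +x. To shut: push (5 N over the last 55 mm) to the firm stop, at least 3 mm beyond drawer 0, and let go: it returns to 0 and is caught. Another press reopens it.
- front_top (a point): Point on the top edge of the drawer front, 92 mm above the bench, mid-way in the panel's 12 mm thickness (6 mm behind the outer face), same y as front_face and bay. Axes as the unit's. The sprung-out drawer must be drawn out farther to get at the bay: the panel can be hooked from behind. Shut, it stands 16 mm off the carcass.
- bay (a point): Centre of the dark foam floor of the drawer's empty bay, 18 mm above the bench, 65 mm behind the panel's inner face, 49 mm behind the carcass's front edge when shut; axes as the unit's. The bay is 131 mm (x) by 142 (y), between the front, 42 mm high dividers and the 56 mm high drawer side (heights above the bench). Label rolls lie in the other bay.
- weight_mid (a point): Centre, half-way up, of the 500 g check weight (within 15 percent): bright steel, 56 mm high, body 44 mm in diameter and 38 mm high, then a neck and a round knob 26 mm in diameter, 45 to 56 mm above the underside (knob centre 22.5 mm above this point). Stands at first on the scale's pan. z is its axis.
- scale: White bench scale, 230 mm wide. Origin on the bench under the centre of its steel pan (200 by 220 mm, top 66 mm above the bench); x points away from the robot, y left, z up. On the robot's side, 100 to 185 mm before the pan's centre, is its flat deck, 42 mm above the bench, with the display on the left and the power toggle on the right.
- power (a joint): Bat of the scale's power toggle, in rad: 0 = on (leaning 0.36 rad to the scale's +y side, green dot), 0.72 = off (leaning as much to -y, red dot). It springs over its centre at 0.36: it takes about 3 N at the tip to bring it there, then snaps across by itself.
- power_tip (a point): Centre of the 8 mm ball at the end of the toggle's steel bat. The bat is 26 mm long from its pivot, which lies 46 mm above the bench, at scale x = -143 mm, y = -55 mm. The point turns with the bat; its x axis is the pivot's axis and points along the scale's x. Rotation about +x (ball from +y to -y) is growing joint value.
- stapler: Bystander: blue and black stapler, 130 by 34 mm, 38 mm high, lying on top of the drawer unit 70 mm behind its front edge or more. Origin under its middle.
- marker: Bystander: white marker pen with a black cap, 130 mm long, 18 mm high, lying on the bench to the left, nearer the robot than the drawer unit and the scale. Origin under its middle.
- bowl: Bystander: white ceramic bowl standing upside down, 130 mm across, 56 mm high, far to the left. Origin under its middle.
- tape_roll: Bystander: roll of parcel tape lying flat, 104 mm across, 48 mm high, far to the right. Origin under its middle.
- cutter: Bystander: orange box cutter lying on the bench before the robot, about 155 by 30 mm, 18 mm high. Origin under its middle.
Things that resemble listed ones, but are neither listed nor needed, are in the scene too. Leave any pink look-alike of the part that bears weight_mid alone.

How it is judged:
On the way, in this order (a step that is already met when the one before it is completed fails the run):
1. the drawer has sprung open (value of joint drawer above 0.03 m), for 0.2 s.
2. the weight stands upright in the open drawer's bay (x of weight_mid in the frame of bay between -0.045 and 0.045 m and y of weight_mid in the frame of bay between -0.053 and 0.053 m and z of weight_mid in the frame of bay between 0.022 and 0.034 m and angle between weight_mid's own z axis and vertical below 0.12 rad and value of joint drawer above 0.03 m), for 0.3 s.
At the end, for the whole second after the job is handed in: The drawer is shut and held by its latch (within 3 mm of its closed position, nobody pressing it), the check weight stands at rest in the foam-lined bay (whole foot on the foam, upright within 0.12 rad), and the scale's toggle is snapped over to the red, off side (joint above 0.65 rad) (x of weight_mid in the frame of bay between -0.045 and 0.045 m and y of weight_mid in the frame of bay between -0.053 and 0.053 m and z of weight_mid in the frame of bay between 0.022 and 0.034 m and angle between weight_mid's own z axis and vertical below 0.12 rad and linear speed of weight below 0.02 m/s and value of joint drawer between -0.003 and 0.003 m and value of joint power above 0.65 rad); the robot touches nothing.
It fails at once if the drawer is forced: leant on with more than 28 N while it stands pressed in against its stop (contact force between any of the arm, the fingers and unit above 28 N and value of joint drawer below -0.004 m and velocity of joint drawer between -0.01 and 0.01 m/s).
It fails at once if the weight is dropped or thrown about: it moves faster than 0.45 m/s with no finger on it (contact force between the fingers and weight below 0.05 N and linear speed of weight above 0.45 m/s).
It fails at once if a bystander is moved by more than 25 mm (distance of any of stapler, marker, bowl, tape_roll, cutter from where it was at the start of the episode above 0.025 m).
It also fails if it takes over 62 s, if anything falls off the work surface, if the arm or the gripper's body presses on something with over 40 N, if the wrist force passes 120 N, or if a joint passes its speed limit or range.

## Working session

There is one attempt and no reset: what is moved stays moved. The work goes in short steps, Python scripts to look and compute and a tool call to move; the robot and the scene stay as the last step left them, time stands still between calls to the robot, and variables do not carry over. Pictures are saved under pics/ and viewed, about 8 in all and at most 12, crops included, and the job is handed in when it is done.

Besides the shell and the picture viewer there is one more tool, called in YAML: its name, and indented under it one key for each argument. play_rows: Moves the arm, as the interface text tells. Shifts and turns lie within -1 to 1; 1 stands for 0.3 m of shift or pi/2 rad of turn. Its arguments: {"type":"object","properties":{"rows":{"type":"array"},"force":{"type":"number"}},"required":["rows"]}

```bash
ls; mkdir -p pics
cat > h.py <<'E'
import numpy as np, cv2
from plant import ctrl, cams
from scipy.spatial.transform import Rotation as R
def ray(c,u,v):
    V=np.array(c["view"]);d=V[:3,:3].T@np.array([(u-c["cx"])/c["fx"],(v-c["cy"])/c["fy"],1.])
    return -V[:3,:3].T@V[:3,3],d
def onz(c,u,v,z):
    o,d=ray(c,u,v);return o+d*(z-o[2])/d[2]
def proj(c,p):
    V=np.array(c["view"]);q=V[:3,:3]@np.asarray(p)+V[:3,3];return q[:2]/q[2]*[c["fx"],c["fy"]]+[c["cx"],c["cy"]]
def snap(n,f):
    c=cams.read_camera(n);cv2.imwrite(f,c["color"][:,:,::-1]);np.save(f[:-4],c,allow_pickle=True);return c
def load(f): return np.load(f,allow_pickle=True).item()
def tri(c1,p1,c2,p2):
    o1,d1=ray(c1,*p1);o2,d2=ray(c2,*p2)
    t=np.linalg.lstsq(np.c_[d1,-d2],o2-o1,rcond=None)[0]
    a=o1+t[0]*d1;b=o2+t[1]*d2;return (a+b)/2,np.linalg.norm(a-b)
E
python3 - <<'E'
from h import *
np.set_printoptions(precision=4,suppress=True)
for n in("scene","top"):
    c=snap(n,f"pics/{n}0.png");print(n,c["fx"],c["cx"],c["cy"],ray(c,c["cx"],c["cy"]))
s=ctrl.get_state();print(s);print(R.from_quat(s["tcp_rot"]).as_matrix())
a=[cv2.imread(f"pics/{n}0.png") for n in("scene","top")]
cv2.imwrite("pics/a.png",cv2.resize(np.vstack(a),None,fx=.75,fy=.75))
E
```

```text
pics
scene 375.35789892297 318.81797178374296 201.00949947436794 (array([0.9737, 0.7011, 0.8601]), array([-0.3745, -0.6148, -0.6941]))
top 409.11799478723293 320.6287723408811 199.38604109289028 (array([0.3183, 0.0028, 1.6586]), array([ 0.1443, -0.0055, -0.9895]))
{'time': 0.1, 'qpos': array([-1.411 ,  0.2871,  1.5781,  0.    ,  1.2786, -0.15  ]), 'dq': array([-0.0003, -0.0027, -0.0016,  0.0019, -0.0018,  0.0004]), 'joint_efforts': array([  0.0008, -40.7296, -29.37  ,  -0.0001,   0.0034,   0.    ]), 'eef_pos': array([ 0.2057, -0.6422,  0.23  ]), 'tcp_rot': array([ 0.4174,  0.5717, -0.4163,  0.5706]), 'contact_force': array([0.4805, 0.1906, 0.3903]), 'wrist_torque': array([-0.0374,  0.0045,  0.0321]), 'opening': 0.9998890716683738}
[[-0.0003  0.9524  0.3049]
 [ 0.0022  0.3049 -0.9524]
 [-1.      0.0004 -0.0022]]
```

View pics/a.png

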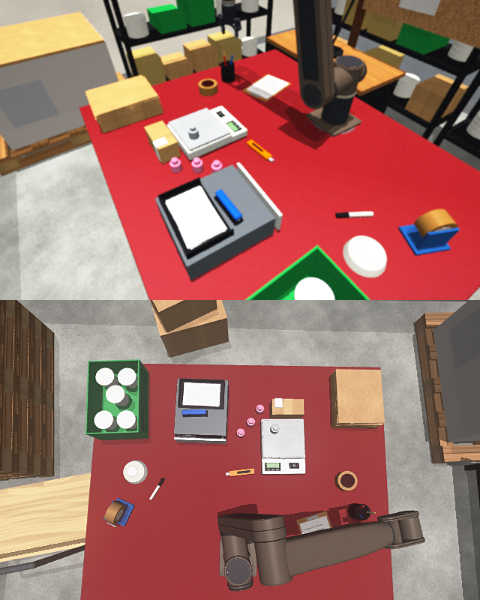

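```bash
python3 -c "
import cv2
a=cv2.imread('pics/top0.png');cv2.imwrite('pics/topc.png',cv2.resize(a[20:280,180:480],(780,676),interpolation=2)[:600])"
```

```text
(no output)
```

The scene shows the drawer unit at centre and the scale to its right. A steel weight stands on the pan at top px ≈(367,172), and three pink knobs lie between unit and scale at top px ≈(347,144), (335,163) and (321,178). The steel weight is the one that fits.

View pics/topc.png

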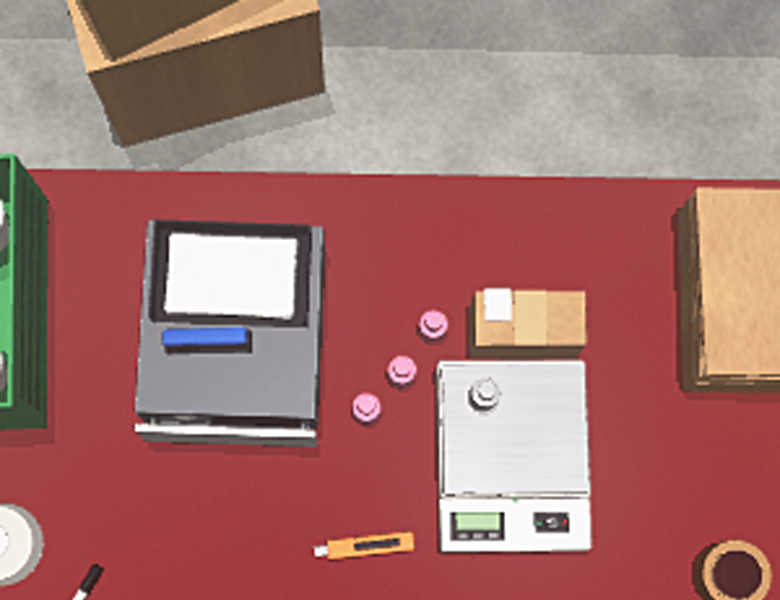

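```bash
python3 -c "
import cv2
a=cv2.imread('pics/scene0.png');cv2.imwrite('pics/sc.png',cv2.resize(a[130:370,180:400],(733,800),interpolation=2)[:600])"
```

```text
(no output)
```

View pics/sc.png

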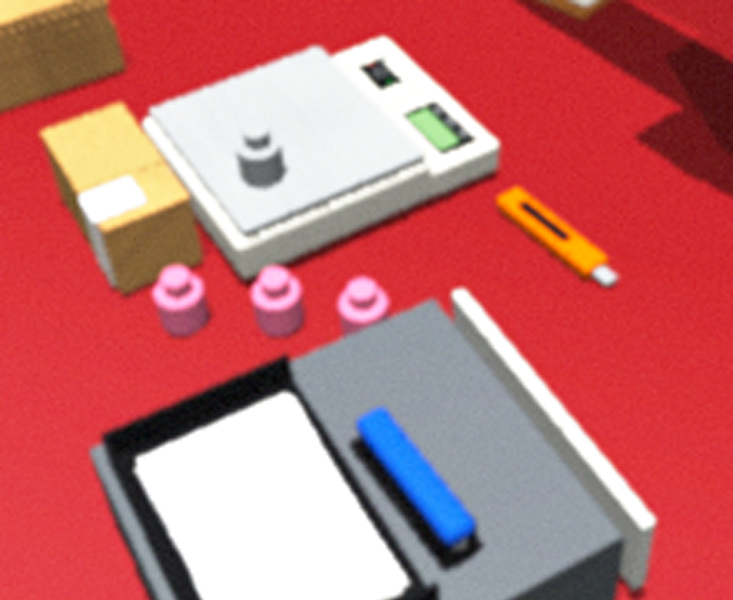

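The crops show the pale front's top edge from (135,428) to (316,434) in the top crop, the steel weight's knob at about (487,388), and the toggle housing at about (552,522) with its red dot on the right. The pink trio stays untouched. Next I take numbers from these.

Run:
```python
from h import *
np.set_printoptions(precision=4,suppress=True)
c=load("pics/top0.npy");s=load("pics/scene0.npy");a=c["color"].astype(int)
mn=a.min(2)
# front strip: per column centroid of bright
pts=[]
for u in range(236,299,3):
    col=mn[178:192,u];w=np.clip(col-150,0,None)
    if w.sum()>0: pts.append((u,178+(w*np.arange(14)).sum()/w.sum()))
pts=np.array(pts);print(pts[[0,5,10,-1]])
P=np.array([onz(c,u,v,.092) for u,v in pts]);k=np.polyfit(P[:,1],P[:,0],1);print("front top line x=",k,"yaw",-np.arctan(k[0]),"res",np.std(P[:,0]-np.polyval(k,P[:,1])))
print("rows at ends"); 
row=int(184);print(mn[181:189,229:240]);print(mn[181:189,296:306])
for q in((135/2.6+180,428/2.6+20),(316/2.6+180,434/2.6+20)): print(onz(c,*q,.092))
# scale outline: white body of deck+pan
m=((mn>140)).astype(np.uint8)[150:240,335:415]
n,l,st,ce=cv2.connectedComponentsWithStats(m);i=1+st[1:,4].argmax()
ys,xs=np.nonzero(l==i);r=cv2.minAreaRect(np.c_[xs+335,ys+150].astype(np.float32));b=cv2.boxPoints(r);print("scale box",r)
for q in b: print(q,onz(c,*q,.05))
print("weight knob",onz(c,487/2.6+180,388/2.6+20,.066+.05),"toggle",onz(c,552/2.6+180,522/2.6+20,.06))
k1=(182+0,0)
f=733/220
for nm,p,q in(("knob",(258/f+180,135/f+130),(487/2.6+180,387/2.6+20)),("frontR",(460/f+180,292/f+130),(316/2.6+180,434/2.6+20)),("frontL",(650/f+180,522/f+130),(135/2.6+180,428/2.6+20)),("toggle",(381/f+180,70/f+130),(552/2.6+180,522/2.6+20))): print(nm,tri(s,p,c,q))
A=cv2.resize(c["color"][208:236,345:412],None,fx=11,fy=11,interpolation=2);B=cv2.resize(s["color"][140:200,215:345],(737,340),interpolation=2)
W=np.zeros((308+240,737,3),np.uint8);W[:308]=A;W[308:]=cv2.resize(s["color"][140:170,275:367],(737,240),interpolation=2);cv2.imwrite("pics/tg.png",W[:,:,::-1])
```

```text
[[236.     184.0825]
 [251.     184.6416]
 [266.     184.8441]
 [296.     185.4076]]
front top line x= [0.0087 0.5991] yaw -0.008719672551597432 res 0.000610778238979308
rows at ends
[[ 68  66  63  62  59  56  49  48  42 133  98]
 [ 66  64  58  87  67  78  73  75  50 159 113]
 [ 66  60  62 233 185 215 233 231 166 210 188]
 [ 68  59  64 255 255 255 255 255 255 255 255]
 [ 66  59  76 255 255 255 255 255 255 255 255]
 [ 66  64  54  61  63  63  78  77  78  81  82]
 [ 65  65  64  58  69  86  86  87  84  84  83]
 [ 67  65  65  65  62  74  92  94  94  94  94]]
[[ 50  55  53  41  41  76  60  56  67  67]
 [ 73  63  76  54  54  56  55  57  67  68]
 [140  77  67  51  51  54  55  59  67  70]
 [172  95 130  64  48  50  55  59  67  68]
 [235 192 159 146 128  57  54  59  68  67]
 [255 255 255 255 255 122  49  57  68  67]
 [255 255 255 255 255 127  50  56  66  69]
 [ 74  76  79  86 120  76  54  57  68  66]]
[0.5999 0.3393 0.092 ]
[0.5947 0.0688 0.092 ]
scale box ((376.9999694824219, 194.99996948242188), (57.99999237060547, 71.99998474121094), -0.0)
[348. 231.] [ 0.4289 -0.1154  0.05  ]
[348. 159.] [ 0.7191 -0.1145  0.05  ]
[406. 159.] [ 0.7226 -0.3488  0.05  ]
[406. 231.] [ 0.432  -0.3438  0.05  ]
weight knob [ 0.6633 -0.1843  0.116 ] toggle [ 0.4707 -0.2885  0.06  ]
knob (array([ 0.6625, -0.1828,  0.1142]), np.float64(0.006156332214958319))
frontR (array([0.5946, 0.0701, 0.0851]), np.float64(0.003186029990925679))
frontL (array([0.6005, 0.3402, 0.0882]), np.float64(0.00026435237723698035))
toggle (array([ 0.4712, -0.2905,  0.0459]), np.float64(0.001816451856572389))
```

View pics/tg.png

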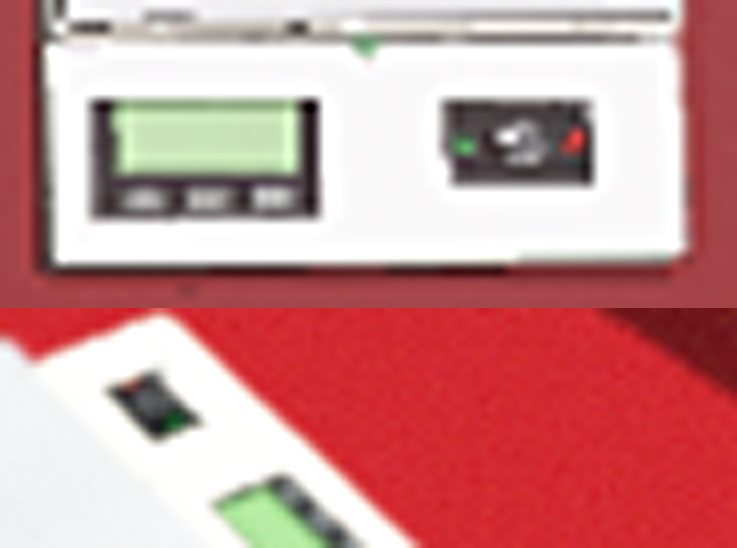

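```bash
cat >> h.py <<'E'
def st():
    np.set_printoptions(precision=4,suppress=True)
    s=ctrl.get_state();print("t",s["time"],"p",s["eef_pos"],"F",s["contact_force"],"op",round(s["opening"],3),"q",s["qpos"]);return s
def go(p,yaw=0):
    "shift/turn units from the present pose to world p, tool down, tool y at yaw"
    s=ctrl.get_state();M=R.from_quat(s["tcp_rot"]);c,n=np.cos(yaw),np.sin(yaw)
    T=R.from_matrix(np.array([[0,c,n],[0,n,-c],[-1,0,0]]))
    print("shift",M.inv().apply(np.array(p)-s["eef_pos"])/.3,"turn",(M.inv()*T).as_rotvec()/(np.pi/2))
E
python3 - <<'E'
from h import *
np.set_printoptions(precision=4,suppress=True)
c=load("pics/top0.npy");a=c["color"].astype(float).min(2)
pts=[]
for u in range(234,300,2):
    col=a[183:192,u];j=[i for i in range(8) if col[i]>=170>col[i+1]][-1]
    pts.append((u,183+j+(col[j]-170)/(col[j]-col[j+1])))
P=np.array([onz(c,u,v,.092) for u,v in pts]);k=np.polyfit(P[:,1],P[:,0],1);print("face line",k,np.std(P[:,0]-np.polyval(k,P[:,1])))
m=(.3393+.0695)/2;th=-np.arctan(k[0]);ex=np.array([np.cos(th),np.sin(th)]);ey=np.array([-ex[1],ex[0]])
mid=np.array([np.polyval(k,m),m]);print("yaw",th,"mid",mid,"front_face",mid-.041*ey)
print("bay shut",mid-.041*ey+.077*ex)
print("bezel",[onz(c,u,v,.043) for u,v in((391.9,221),)],"ball?",onz(c,345+520/11,208+140/11,.07))
# pan edges
for q in((345+50/11,208+265/11),(345+685/11,208+255/11)):print("deck front",onz(c,*q,.042))
st();go([.465,-.23,.16])
E
```

```text
face line [0.0206 0.5895] 0.000762581448438227
yaw -0.020565554687376093 mid [0.5937 0.2044] front_face [0.5929 0.1634]
bay shut [0.6699 0.1618]
bezel [array([ 0.4713, -0.29  ,  0.043 ])] ball? [ 0.4699 -0.2866  0.07  ]
deck front [ 0.4252 -0.1221  0.042 ]
deck front [ 0.4319 -0.3505  0.042 ]
t 0.1 p [ 0.2057 -0.6422  0.23  ] F [0.4805 0.1906 0.3903] op 1.0 q [-1.411   0.2871  1.5781  0.      1.2786 -0.15  ]
shift [ 0.2362  1.2419 -1.0447] turn [ 0.1972 -0.0014 -0.    ]
```

play_rows:
  rows:
    - [0,[0.1,0.9,-0.75],[0.197,0,0]]
    - [0,[0.1,0.9,-0.75],[0.197,0,0]]
    - [0,[0.1,0.9,-0.75],[0.197,0,0]]
    - [0,[0.1,0.9,-0.75],[0.197,0,0]]
    - [0,[0.1,0.9,-0.75],[0.197,0,0]]
    - [0,[0.1,0.9,-0.75],[0.197,0,0]]
    - [0,[0.1,0.9,-0.75],[0.197,0,0]]
    - [0,[0.1,0.9,-0.75],[0.197,0,0]]
    - [0,[0.1,0.9,-0.75],[0.197,0,0]]
    - [0,[0.1,0.9,-0.75],[0.197,0,0]]

```text
time: 0.93
eef_pos: [0.3956, -0.3422, 0.2002]
tcp_rot: [0.499, 0.502, -0.498, 0.5]
contact_force: [-0.1, 0.2, -0.0]
opening: 0.006
```

```bash
python3 -c "
from h import *
st();go([.471,-.245,.12]);go([.471,-.245,.062])"
```

```text
t 0.9333 p [ 0.3956 -0.3422  0.2002] F [-0.1461  0.245  -0.0036] op 0.006 q [-0.9077 -0.0207  1.9757  0.0012  1.1891  0.6574]
shift [ 0.268   0.2531 -0.3219] turn [ 0.0033 -0.0018  0.0005]
shift [ 0.4613  0.2532 -0.3214] turn [ 0.0033 -0.0018  0.0005]
```

play_rows:
  rows:
    - [0,[0.1,0.253,-0.321],[0.003,0,0]]
    - [0,[0.1,0.253,-0.321],[0.003,0,0]]
    - [0,[0.1,0.253,-0.321],[0.003,0,0]]
    - [0,[0.2,0.253,-0.321],[0.003,0,0]]
    - [0,[0.3,0.253,-0.321],[0.003,0,0]]
    - [0,[0.38,0.253,-0.321],[0.003,0,0]]
    - [0,[0.43,0.253,-0.321],[0.003,0,0]]
    - [0,[0.455,0.253,-0.321],[0.003,0,0]]
    - [0,[0.455,0.253,-0.321],[0.003,0,0]]

```text
time: 1.68
eef_pos: [0.4687, -0.2497, 0.0626]
tcp_rot: [-0.501, -0.5, 0.502, -0.497]
contact_force: [0.0, -0.1, -0.0]
opening: 0.002
```

```bash
python3 -c "
from h import *
st();
c=snap('scene','pics/s1.png');d=snap('top','pics/t1.png')
A=cv2.resize(c['color'][100:190,240:370],(780,540),interpolation=2);cv2.imwrite('pics/s1c.png',A[:,:,::-1])"
```

```text
t 1.6833 p [ 0.4687 -0.2497  0.0626] F [ 0.0021 -0.0619 -0.041 ] op 0.002 q [-0.6805  0.1821  2.0414 -0.0003  0.9225  0.8956]
```

View pics/s1c.png

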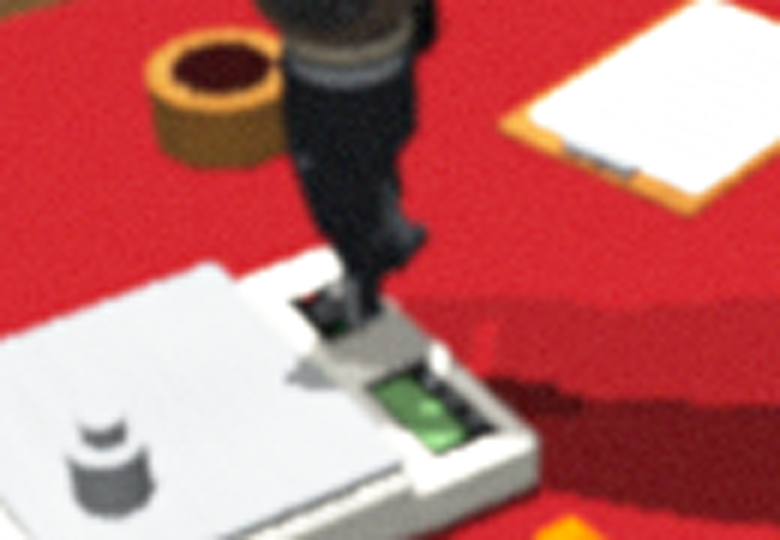

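The shut finger is on the green side of the toggle. I'll sweep it toward -y.

play_rows:
  rows:
    - [0,[0,0.008,0.02],[0,0,0]]
    - [0,[0,0.008,0.04],[0,0,0]]
    - [0,[0,0.008,0.055],[0,0,0]]
    - [0,[0,0.008,0.065],[0,0,0]]
    - [0,[0,0.008,0.075],[0,0,0]]

```text
time: 2.2
eef_pos: [0.4739, -0.2727, 0.0672]
tcp_rot: [0.502, 0.498, -0.5, 0.499]
contact_force: [-0.5, 5.9, 10.5]
opening: 0.001
```

play_rows:
  rows:
    - [0,[0,0,0.015],[0,0,0]]
    - [0,[0,0,0.03],[0,0,0]]
    - [0,[0,0,0.045],[0,0,0]]

```text
time: 2.45
eef_pos: [0.4742, -0.2876, 0.0675]
tcp_rot: [0.501, 0.497, -0.501, 0.501]
contact_force: [1.3, 2.0, 2.7]
opening: -0.003
```

play_rows:
  rows:
    - [0,[-0.1,0,0.045],[0,0,0]]
    - [0,[-0.25,0,-0.1],[0,0,0]]
    - [0,[-0.3,0,-0.3],[0,0,0]]
    - [0,[-0.3,0,-0.4],[0,0,0]]
    - [0,[-0.3,0,-0.4],[0,0,0]]

```text
time: 2.87
eef_pos: [0.4735, -0.1645, 0.1571]
tcp_rot: [0.502, 0.498, -0.501, 0.5]
contact_force: [0.5, -0.1, -0.2]
opening: -0.003
```

```bash
python3 -c "
from h import *
st();
c=snap('scene','pics/s2.png');d=snap('top','pics/t2.png')
W=np.zeros((600,760,3),np.uint8)
W[:300]=cv2.resize(c['color'][140:170,275:351],(760,300),interpolation=2);W[300:]=cv2.resize(d['color'][207:237,340:416],(760,300),interpolation=2);cv2.imwrite('pics/s2c.png',W[:,:,::-1])"
```

```text
t 2.8667 p [ 0.4735 -0.1645  0.1571] F [ 0.4734 -0.0754 -0.2161] op -0.003 q [-0.5372 -0.0259  2.0648  0.0005  1.0993  1.0377]
```

View pics/s2c.png

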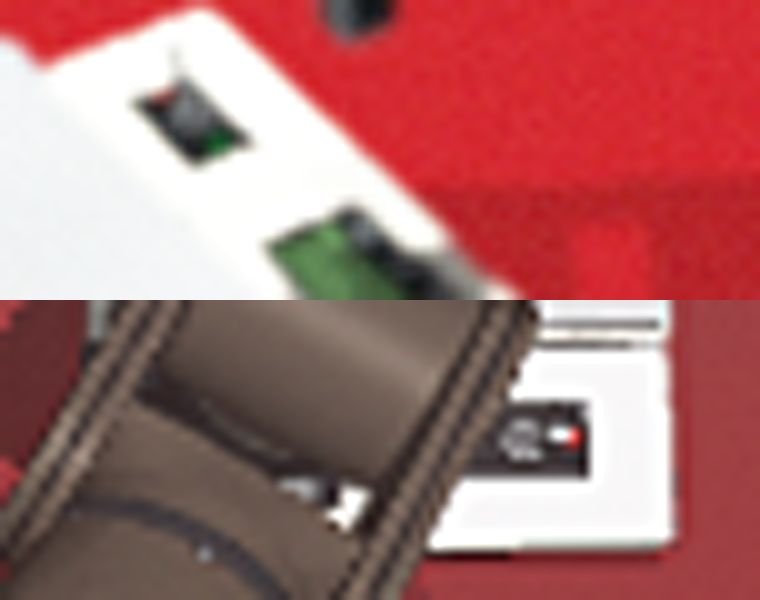

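The ball now sits bright beside the red dot (lower crop, ≈(560,435)). Before, it was beside the green one, so the toggle is off. Next is the drawer front.

```bash
python3 -c "
from h import *
go([.55,.163,.14],-.02);go([.555,.163,.042],-.02)"
```

```text
shift [ 0.05475896  0.25424676 -1.08888655] turn [ 0.01241303  0.00074836 -0.00172597]
shift [ 0.38146918  0.27003152 -1.08928755] turn [ 0.01241303  0.00074836 -0.00172597]
```

play_rows:
  rows:
    - [0,[0.05,0.25,-0.99],[0.012,0,0]]
    - [0,[0.05,0.25,-0.99],[0.012,0,0]]
    - [0,[0.05,0.25,-0.99],[0.012,0,0]]
    - [0,[0.05,0.25,-0.99],[0.012,0,0]]
    - [0,[0.05,0.25,-0.99],[0.012,0,0]]
    - [0,[0.05,0.25,-0.99],[0.012,0,0]]
    - [0,[0.05,0.25,-0.99],[0.012,0,0]]
    - [0,[0.05,0.25,-0.99],[0.012,0,0]]
    - [0,[0.05,0.25,-0.99],[0.012,0,0]]
    - [0,[0.05,0.25,-0.99],[0.012,0,0]]

```text
time: 3.8
eef_pos: [0.5497, 0.1305, 0.1396]
tcp_rot: [-0.505, -0.494, 0.506, -0.495]
contact_force: [-0.5, 0.2, -0.2]
opening: -0.0
```

```bash
python3 -c "
from h import *
st();go([.558,.163,.042],-.02)"
```

```text
t 3.8 p [0.5497 0.1305 0.1396] F [-0.4541  0.1647 -0.1796] op -0.0 q [ 0.054   0.1404  1.9254 -0.001   1.0761  1.647 ]
shift [ 0.3251  0.0255 -0.109 ] turn [-0.0011  0.0006  0.0001]
```

play_rows:
  rows:
    - [0,[0.05,0.0,-0.109],[0,0,0]]
    - [0,[0.15,0.02,-0.109],[0,0,0]]
    - [0,[0.25,0.02,-0.109],[0,0,0]]
    - [0,[0.31,0.02,-0.109],[0,0,0]]
    - [0,[0.325,0.02,-0.109],[0,0,0]]
    - [0,[0.325,0.02,-0.109],[0,0,0]]

```text
time: 4.3
eef_pos: [0.5549, 0.1614, 0.0406]
tcp_rot: [-0.505, -0.494, 0.507, -0.493]
contact_force: [-0.0, -0.0, -0.1]
opening: 0.001
```

play_rows:
  rows:
    - [0,[0,0.02,0],[0,0,0]]
    - [0,[0,0.04,0],[0,0,0]]
    - [0,[0,0.06,0],[0,0,0]]
    - [0,[0,0.07,0],[0,0,0]]
    - [0,[0,0.08,0],[0,0,0]]
    - [0,[0,0.08,0],[0,0,0]]

```text
time: 4.8
eef_pos: [0.5802, 0.1628, 0.0427]
tcp_rot: [-0.505, -0.494, 0.506, -0.494]
contact_force: [-2.8, -0.2, 1.3]
opening: 0.001
```

play_rows:
  rows:
    - [0,[0,0.007,0],[0,0,0]]
    - [0,[0,0.013,0],[0,0,0]]
    - [0,[0,0.017,0],[0,0,0]]
    - [0,[0,0.017,0],[0,0,0]]

```text
time: 5.13
eef_pos: [0.5846, 0.1629, 0.0419]
tcp_rot: [-0.505, -0.495, 0.506, -0.494]
contact_force: [-5.2, 1.2, 1.6]
opening: -0.0
```

play_rows:
  rows:
    - [0,[0,0.003,0],[0,0,0]]
    - [0,[0,0.006,0],[0,0,0]]
    - [0,[0,0.006,0],[0,0,0]]

```text
time: 5.38
eef_pos: [0.5865, 0.1628, 0.0419]
tcp_rot: [-0.505, -0.495, 0.506, -0.494]
contact_force: [-4.3, 1.3, 0.3]
opening: -0.002
```

play_rows:
  rows:
    - [0,[0,0.003,0],[0,0,0]]
    - [0,[0,0.005,0],[0,0,0]]
    - [0,[0,0.005,0],[0,0,0]]

```text
time: 5.63
eef_pos: [0.588, 0.1627, 0.0419]
tcp_rot: [-0.505, -0.495, 0.506, -0.494]
contact_force: [-4.8, 1.4, 0.5]
opening: -0.001
```

play_rows:
  rows:
    - [0,[0,0.003,0],[0,0,0]]
    - [0,[0,0.005,0],[0,0,0]]
    - [0,[0,0.005,0],[0,0,0]]

```text
time: 5.88
eef_pos: [0.5887, 0.1627, 0.0419]
tcp_rot: [-0.505, -0.495, 0.507, -0.493]
contact_force: [-7.6, 2.0, 2.3]
opening: -0.001
```

play_rows:
  rows:
    - [0,[0,0.003,0],[0,0,0]]
    - [0,[0,0.003,0],[0,0,0]]

```text
time: 6.05
eef_pos: [0.5888, 0.1627, 0.0418]
tcp_rot: [-0.504, -0.496, 0.507, -0.493]
contact_force: [-9.7, 1.7, 4.1]
opening: 0.003
```

play_rows:
  rows:
    - [0,[0,0.003,0],[0,0,0]]
    - [0,[0,0.003,0],[0,0,0]]

```text
time: 6.22
eef_pos: [0.5888, 0.1626, 0.0416]
tcp_rot: [-0.504, -0.496, 0.508, -0.492]
contact_force: [-11.7, 1.3, 4.8]
opening: -0.001
```

It has bottomed at TCP x ≈ 0.5888. Now I let go.

play_rows:
  rows:
    - [0,[0,-0.1,0],[0,0,0]]
    - [0,[0,-0.23,0],[0,0,0]]
    - [0,[0,-0.36,0],[0,0,0]]
    - [0,[-0.1,-0.36,0],[0,0,0]]
    - [0,[-0.23,-0.36,0],[0,0,0]]
    - [0,[-0.3,-0.36,0],[0,0,0]]
    - [0,[-0.3,-0.36,0],[0,0,0]]

```text
time: 6.8
eef_pos: [0.4894, 0.1654, 0.1396]
tcp_rot: [0.511, 0.49, -0.501, 0.498]
contact_force: [0.6, -0.2, 1.2]
opening: 0.0
```

```bash
python3 -c "
from h import *
st();
c=snap('scene','pics/s3.png');d=snap('top','pics/t3.png')
W=np.zeros((600,800,3),np.uint8)
W[:,:400]=cv2.resize(c['color'][180:330,260:360],(400,600),interpolation=2);W[:,400:]=cv2.resize(d['color'][130:250,220:300],(400,600),interpolation=2);cv2.imwrite('pics/s3c.png',W[:,:,::-1])"
```

```text
t 6.8 p [0.4894 0.1654 0.1396] F [ 0.5779 -0.1666  1.2379] op 0.0 q [ 0.1296  0.0245  2.0499 -0.0007  1.05    1.7243]
```

View pics/s3c.png

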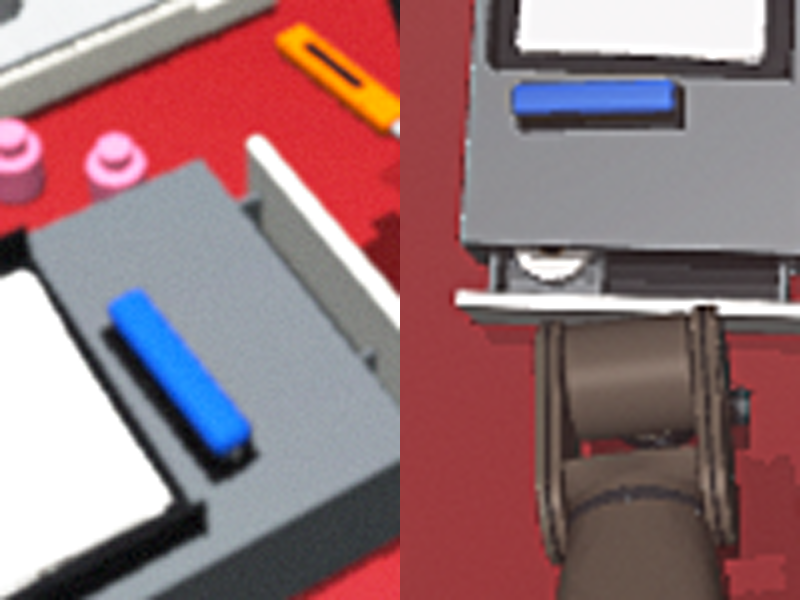

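Sprung open, the panel's outer top edge at left end is at top px ≈(233,191.6).

```bash
python3 -c "
from h import *
c=load('pics/t3.npy');a=c['color'].astype(float).min(2)
for u in range(233,248,3):
    col=a[186:200,u];j=[i for i in range(13) if col[i]>=170>col[i+1]][-1]
    p=onz(c,u,186+j+(col[j]-170)/(col[j]-col[j+1]),.092);print(p, 'drawer',.5895+.0206*p[1]-p[0])
for x in (.55,.56,.57): go([x+.03,.162,.14],-.02)
print((.0206,))"
```

```text
[0.57691908 0.33409622 0.092     ] drawer 0.019463305316350654
[0.57696434 0.32248262 0.092     ] drawer 0.019178803465277672
[0.57636934 0.31084123 0.092     ] drawer 0.01953398817197305
[0.57485787 0.29916282 0.092     ] drawer 0.020804886733796435
[0.57453597 0.28753386 0.092     ] drawer 0.02088723119743663
shift [-0.01629652  0.31338247  0.00219467] turn [-0.00235205 -0.00037686 -0.00446555]
shift [-0.01606233  0.34670562  0.001405  ] turn [-0.00235205 -0.00037686 -0.00446555]
shift [-0.01582814  0.38002878  0.00061532] turn [-0.00235205 -0.00037686 -0.00446555]
(0.0206,)
```

```bash
cat >> h.py <<'E'
def drawer(f,us=range(233,248,3)):
    c=snap('top',f);a=c['color'].astype(float).min(2);o=[]
    for u in us:
        col=a[180:230,u];j=[i for i in range(49) if col[i]>=170>col[i+1]]
        if j:
            j=j[-1];p=onz(c,u,180+j+(col[j]-170)/(col[j]-col[j+1]),.092);o.append(.5895+.0206*p[1]-p[0])
    print("drawer",np.round(o,4));return c
E
python3 -c "
from h import *
st();drawer('pics/t4.png');st()"
```

```text
t 6.9 p [0.4861 0.1649 0.1345] F [ 0.806   0.7039 -0.1806] op -0.003 q [ 0.1294  0.0296  2.0551 -0.0005  1.0499  1.7242]
drawer [0.0232 0.0229 0.0225 0.0222 0.0223]
t 6.95 p [0.4847 0.1648 0.1327] F [ 0.4072  0.1247 -0.0263] op 0.002 q [ 0.1295  0.0313  2.0569 -0.0004  1.0505  1.7241]
```

play_rows:
  rows:
    - [0,[-0.05,0.1,0],[0,0,0]]
    - [0,[-0.05,0.1,0],[0,0,0]]
    - [0,[-0.05,0.1,0],[0,0,0]]
    - [0,[-0.05,0.1,0],[0,0,0]]
    - [0,[-0.05,0.1,0],[0,0,0]]
    - [0,[-0.05,0.1,0],[0,0,0]]
    - [0,[-0.05,0.1,0],[0,0,0]]
    - [0,[-0.05,0.1,0],[0,0,0]]

```text
time: 7.62
eef_pos: [0.5134, 0.1643, 0.147]
tcp_rot: [-0.506, -0.494, 0.506, -0.494]
contact_force: [0.1, 0.1, 0.1]
opening: 0.004
```

```bash
python3 -c "
from h import *
drawer('pics/t5.png');drawer('pics/t6.png');st()"
```

```text
drawer [0.0612 0.0611 0.061  0.0611 0.0607]
drawer [0.0611 0.0611 0.061  0.0611 0.0607]
t 7.7167 p [0.5136 0.1643 0.1473] F [-0.18    0.5747 -0.4898] op 0.002 q [0.1214 0.0746 1.9819 0.     1.0851 1.7153]
```

play_rows:
  rows:
    - [0,[0,0.13,0],[0,0,0]]
    - [0,[0,0.228,0],[0,0,0]]
    - [0,[0.05,0.228,0],[0,0,0]]
    - [0,[0.15,0.228,0],[0,0,0]]
    - [0,[0.25,0.228,0],[0,0,0]]
    - [0,[0.29,0.228,0],[0,0,0]]
    - [0,[0.29,0.2,0],[0,0,0]]
    - [0,[0.29,0.16,0],[0,0,0]]
    - [0,[0.29,0.14,0],[0,0,0]]

```text
time: 8.47
eef_pos: [0.5552, 0.1635, 0.0614]
tcp_rot: [0.506, 0.494, -0.505, 0.494]
contact_force: [2.0, -0.2, -0.5]
opening: 0.003
```

play_rows:
  rows:
    - [0,[0,-0.03,0],[0,0,0]]
    - [0,[0,-0.06,0],[0,0,0]]
    - [0,[0,-0.1,0],[0,0,0]]
    - [0,[0,-0.14,0],[0,0,0]]
    - [0,[0,-0.18,0],[0,0,0]]
    - [0,[0,-0.21,0],[0,0,0]]
    - [0,[0,-0.23,0],[0,0,0]]
    - [0,[0,-0.24,0],[0,0,0]]
    - [0,[0,-0.24,0],[0,0,0]]

```text
time: 9.22
eef_pos: [0.4828, 0.1651, 0.0604]
tcp_rot: [-0.505, -0.494, 0.506, -0.494]
contact_force: [-0.1, -1.1, -0.6]
opening: -0.002
```

```bash
python3 -c "
from h import *
drawer('pics/t7.png');st()"
```

```text
drawer [0.1334 0.1346 0.1343 0.1346 0.1342]
t 9.2667 p [0.4831 0.165  0.0602] F [0.3405 0.7803 0.1869] op 0.001 q [0.1301 0.1422 2.0932 0.0001 0.9073 1.7239]
```

The drawer is drawn out to 0.134. Now I'll refine the weight's position with one crop from both views, and start lifting.

play_rows:
  rows:
    - [0,[-0.1,0.02,0],[0,0,0]]
    - [0,[-0.23,0.02,0],[0,0,0]]
    - [30,[-0.35,0.02,0.1],[0,0,0]]
    - [50,[-0.4,0.05,0.2],[0,0,0]]
    - [90,[-0.4,0.1,0.3],[0,0,0]]
    - [90,[-0.4,0.15,0.4],[0,0,0]]
    - [90,[-0.4,0.2,0.5],[0,0,0]]
    - [90,[-0.4,0.2,0.5],[0,0,0]]

```text
time: 9.93
eef_pos: [0.5425, 0.009, 0.1807]
tcp_rot: [-0.507, -0.492, 0.507, -0.494]
contact_force: [0.2, -0.3, -0.5]
opening: 0.848
```

Run:
```python
from h import *
st();c=snap('scene','pics/s8.png');d=snap('top','pics/t8.png')
W=np.zeros((400,800,3),np.uint8)
W[:,:400]=cv2.resize(c['color'][155:195,240:280],(400,400),interpolation=2);W[:,400:]=cv2.resize(load('pics/top0.npy')['color'][150:190,347:387],(400,400),interpolation=2);cv2.imwrite('pics/s8c.png',W[:,:,::-1])
```

```text
t 9.9333 p [0.5425 0.009  0.1807] F [ 0.1982 -0.2796 -0.5024] op 0.848 q [-0.1697  0.0422  1.9498 -0.0019  1.1477  1.4298]
```

View pics/s8c.png

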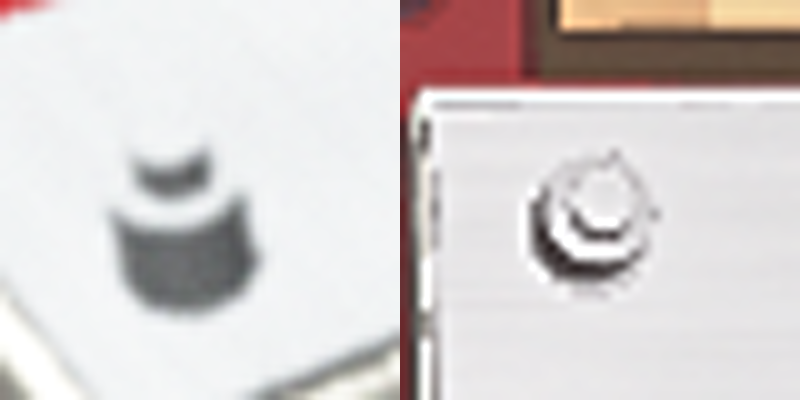

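Run:
```python
from h import *
c=load('pics/top0.npy');s=load('pics/s8.npy');np.set_printoptions(precision=4,suppress=True)
print(onz(c,367.5,169.8,.122),onz(c,347+19.3,150+21.3,.104))
for x,y in((.662,-.181),(.667,-.181),(.662,-.186),(.667,-.186)):
    print(x,y,[(proj(s,[x,y,z])-[240,155])*10 for z in(.1165,.104,.066)],[(proj(c,[x,y,z])-[347,150])*10+[400,0] for z in(.122,.104,.066)])
go([.665,-.184,.18],0)
```

```text
[ 0.6598 -0.1843  0.122 ] [ 0.6577 -0.1818  0.104 ]
0.662 -0.181 [array([167.6248, 150.4128]), array([172.6433, 181.2111]), array([187.4577, 272.1262])] [array([596.5068, 192.1722]), array([591.0004, 202.238 ]), array([579.7718, 222.764 ])]
0.667 -0.181 [array([153.07  , 155.9187]), array([158.2033, 186.7254]), array([173.3558, 277.661 ])] [array([596.4652, 179.4341]), array([590.9617, 189.638 ]), array([579.739 , 210.4461])]
0.662 -0.186 [array([160.803 , 141.9163]), array([165.8584, 172.697 ]), array([180.7827, 263.5667])] [array([609.5169, 192.3595]), array([603.8647, 202.423 ]), array([592.3389, 222.9444])]
0.667 -0.186 [array([146.2754, 147.3943]), array([151.4451, 178.1835]), array([166.7063, 269.0743])] [array([609.4693, 179.6216]), array([603.8203, 189.8232]), array([592.3006, 210.6267])]
shift [-0.0016  0.4321  0.6443] turn [-0.0165 -0.0005  0.001 ]
```

Knob sits at about (172,165) in the scene crop and (605,198) in the top crop. Both give the weight axis at about (0.660, -0.183), and it is bright steel, so it is the right one.

play_rows:
  rows:
    - [100,[0,0.39,0.64],[-0.0165,0,0]]
    - [100,[0,0.39,0.64],[-0.0165,0,0]]
    - [100,[0,0.39,0.64],[-0.0165,0,0]]
    - [100,[0,0.39,0.64],[-0.0165,0,0]]
    - [100,[0,0.39,0.64],[-0.0165,0,0]]
    - [100,[0,0.39,0.64],[-0.0165,0,0]]
    - [100,[0,0.39,0.64],[-0.0165,0,0]]
    - [100,[0,0.39,0.64],[-0.0165,0,0]]

```text
time: 10.7
eef_pos: [0.6525, -0.1802, 0.1793]
tcp_rot: [0.499, 0.502, -0.499, 0.5]
contact_force: [0.3, -0.2, -0.2]
opening: 0.998
```

```bash
python3 -c "
from h import *
st();go([.660,-.183,.070])"
```

```text
t 10.7 p [ 0.6525 -0.1802  0.1793] F [ 0.2531 -0.1691 -0.1819] op 0.998 q [-0.4192  0.3345  1.6139  0.0007  1.1958  1.1487]
shift [0.3641 0.0256 0.0101] turn [ 0.0017 -0.001   0.0013]
```

play_rows:
  rows:
    - [100,[0.05,0,0],[0,0,0]]
    - [100,[0.12,0,0],[0,0,0]]
    - [100,[0.2,0,0],[0,0,0]]
    - [100,[0.27,0,0],[0,0,0]]
    - [100,[0.33,0,0],[0,0,0]]
    - [100,[0.36,0,0],[0,0,0]]
    - [100,[0.36,0,0],[0,0,0]]

```text
time: 11.28
eef_pos: [0.6501, -0.1782, 0.0683]
tcp_rot: [0.498, 0.504, -0.5, 0.499]
contact_force: [-0.3, 1.1, -0.2]
opening: 0.998
```

```bash
python3 -c "
from h import *
st();c=snap('scene','pics/s9.png')
cv2.imwrite('pics/s9c.png',cv2.resize(c['color'][120:210,220:310],(600,600),interpolation=2)[:,:,::-1])"
```

```text
t 11.2833 p [ 0.6501 -0.1782  0.0683] F [-0.3039  1.0599 -0.1834] op 0.998 q [-0.4179  0.4529  1.6769  0.0002  1.0192  1.1483]
```

View pics/s9c.png

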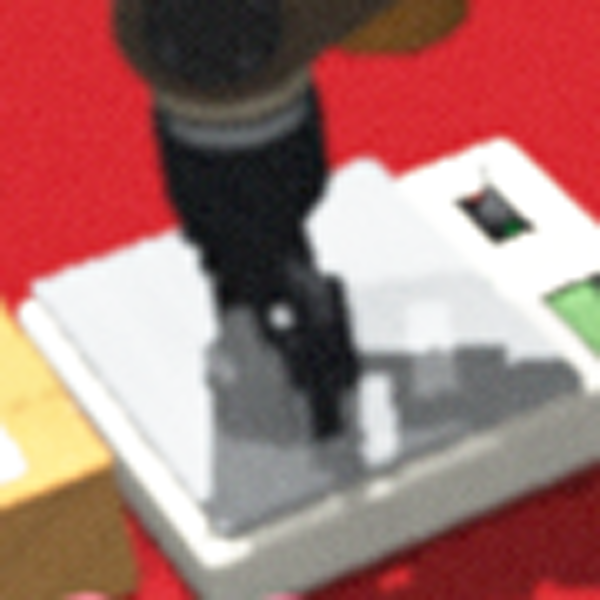

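The fingers straddle the weight (knob glint at ≈(282,318)), and the TCP reads about 10 mm short in x. I'll correct that and close.

play_rows:
  rows:
    - [100,[0,0.033,0.015],[0,0,0]]
    - [100,[0,0.033,0.015],[0,0,0]]
    - [100,[0,0.033,0.015],[0,0,0]]
    - [60,[0,0.033,0.015],[0,0,0]]
    - [40,[0,0.033,0.015],[0,0,0]]
    - [30,[0,0.033,0.015],[0,0,0]]
    - [30,[0,0.033,0.015],[0,0,0]]
    - [30,[0,0.033,0.015],[0,0,0]]
  force: 40

```text
time: 12.0
eef_pos: [0.6628, -0.185, 0.073]
tcp_rot: [0.5, 0.501, -0.499, 0.5]
contact_force: [-0.8, 1.9, 4.2]
opening: 0.503
```

```bash
python3 -c "
from h import *
st()"
```

```text
t 12.0 p [ 0.6628 -0.185   0.073 ] F [-0.837   1.8681  4.2399] op 0.503 q [-0.4197  0.4704  1.6422  0.0011  1.029   1.148 ]
```

play_rows:
  rows:
    - [30,[-0.05,0,0],[0,0,0]]
    - [30,[-0.12,0,0],[0,0,0]]
    - [30,[-0.22,0,0],[0,0,0]]
    - [30,[-0.32,0,0],[0,0,0]]
    - [30,[-0.38,0,0],[0,0,0]]
    - [30,[-0.38,0,0],[0,0,0]]
    - [30,[-0.38,0,0],[0,0,0]]

```text
time: 12.58
eef_pos: [0.6626, -0.1858, 0.1868]
tcp_rot: [0.499, 0.5, -0.499, 0.501]
contact_force: [-0.0, -0.5, -5.9]
opening: 0.503
```

```bash
python3 -c "
from h import *
st();go([.537,.1646,.18],-.02)"
```

```text
t 12.5833 p [ 0.6626 -0.1858  0.1868] F [-0.0191 -0.539  -5.9149] op 0.503 q [-0.4203  0.3495  1.5802 -0.0004  1.2108  1.148 ]
shift [ 0.0214 -0.4157 -1.169 ] turn [ 0.0144  0.0005 -0.0005]
```

play_rows:
  rows:
    - [30,[0,-0.35,-1.0],[0.0144,0,0]]
    - [30,[0,-0.35,-1.0],[0.0144,0,0]]
    - [30,[0,-0.35,-1.0],[0.0144,0,0]]
    - [30,[0,-0.35,-1.0],[0.0144,0,0]]
    - [30,[0,-0.35,-1.0],[0.0144,0,0]]
    - [30,[0,-0.35,-1.0],[0.0144,0,0]]
    - [30,[0,-0.35,-1.0],[0.0144,0,0]]
    - [30,[0,-0.35,-1.0],[0.0144,0,0]]
    - [30,[0,-0.35,-1.0],[0.0144,0,0]]
    - [30,[0,-0.35,-1.0],[0.0144,0,0]]

```text
time: 13.42
eef_pos: [0.5543, 0.1155, 0.183]
tcp_rot: [-0.502, -0.497, 0.506, -0.495]
contact_force: [0.6, -1.2, -5.9]
opening: 0.499
```

```bash
python3 -c "
from h import *
st();go([.537,.1646,.18],-.02)"
```

```text
t 13.4167 p [0.5543 0.1155 0.183 ] F [ 0.6499 -1.1762 -5.9488] op 0.499 q [ 0.0265  0.0965  1.8879 -0.0007  1.163   1.6141]
shift [ 0.0102 -0.0604 -0.1629] turn [0.0022 0.0006 0.0037]
```

play_rows:
  rows:
    - [30,[0,-0.06,-0.15],[0,0,0]]
    - [30,[0,-0.06,-0.15],[0,0,0]]
    - [30,[0,-0.06,-0.15],[0,0,0]]
    - [30,[0.1,-0.06,-0.15],[0,0,0]]
    - [30,[0.2,-0.06,-0.15],[0,0,0]]
    - [30,[0.2,-0.06,-0.15],[0,0,0]]
    - [30,[0.2,-0.06,-0.15],[0,0,0]]

```text
time: 14.0
eef_pos: [0.5378, 0.1579, 0.1232]
tcp_rot: [-0.503, -0.496, 0.508, -0.493]
contact_force: [0.4, -0.2, -5.3]
opening: 0.499
```

```bash
python3 -c "
from h import *
st();drawer('pics/t10.png');c=snap('scene','pics/s10.png')
cv2.imwrite('pics/s10c.png',cv2.resize(c['color'][150:300,270:420],(600,600),interpolation=2)[:,:,::-1])"
```

```text
t 14.0 p [0.5378 0.1579 0.1232] F [ 0.4317 -0.2437 -5.308 ] op 0.499 q [ 0.1048  0.1556  1.9417 -0.0007  1.0519  1.6974]
drawer [0.136  0.136  0.1376 0.1378 0.1381]
```

View pics/s10c.png

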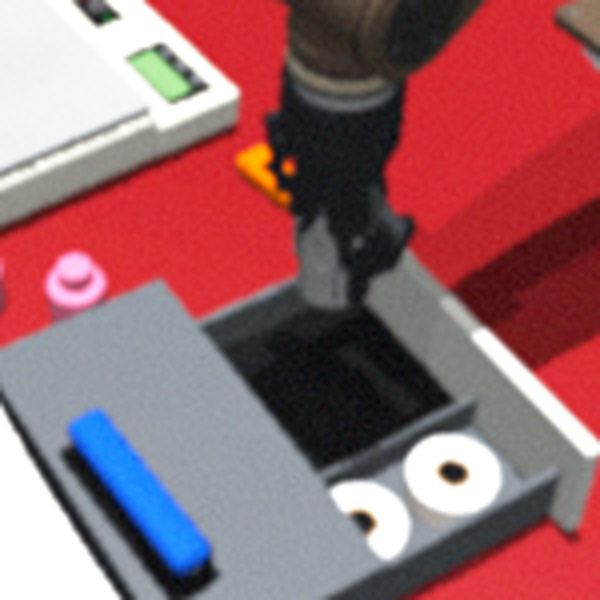

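The weight is gripped upright above the dark empty bay, with the label rolls in the other bay. I'll lower it.

play_rows:
  rows:
    - [30,[0.06,-0.01,-0.02],[0,0,0]]
    - [30,[0.13,-0.01,-0.02],[0,0,0]]
    - [30,[0.2,-0.01,-0.02],[0,0,0]]
    - [30,[0.26,-0.01,-0.02],[0,0,0]]
    - [30,[0.29,-0.01,-0.02],[0,0,0]]
    - [30,[0.305,-0.01,-0.02],[0,0,0]]
    - [30,[0.305,-0.01,-0.02],[0,0,0]]

```text
time: 14.68
eef_pos: [0.5376, 0.1655, 0.0354]
tcp_rot: [0.505, 0.495, -0.505, 0.495]
contact_force: [0.4, -0.1, -5.5]
opening: 0.501
```

play_rows:
  rows:
    - [30,[0.007,0,0],[0,0,0]]
    - [30,[0.014,0,0],[0,0,0]]
    - [30,[0.014,0,0],[0,0,0]]

```text
time: 14.93
eef_pos: [0.5377, 0.1657, 0.0316]
tcp_rot: [0.505, 0.495, -0.504, 0.495]
contact_force: [0.4, 0.1, -6.1]
opening: 0.497
```

play_rows:
  rows:
    - [30,[0.007,0,0],[0,0,0]]
    - [30,[0.014,0,0],[0,0,0]]
    - [30,[0.014,0,0],[0,0,0]]

```text
time: 15.18
eef_pos: [0.5366, 0.1656, 0.0261]
tcp_rot: [-0.505, -0.495, 0.505, -0.495]
contact_force: [0.1, -0.9, -5.1]
opening: 0.496
```

play_rows:
  rows:
    - [30,[0.005,0,0],[0,0,0]]
    - [30,[0.01,0,0],[0,0,0]]
    - [30,[0.01,0,0],[0,0,0]]

```text
time: 15.43
eef_pos: [0.5385, 0.1656, 0.0249]
tcp_rot: [0.506, 0.494, -0.504, 0.496]
contact_force: [0.2, -1.6, 1.8]
opening: 0.501
```

Seated, since the weight is off the wrist. Release and lift.

play_rows:
  rows:
    - [55,[0,0,0],[0,0,0]]
    - [65,[0,0,0],[0,0,0]]
    - [80,[0,0,0],[0,0,0]]
    - [80,[0,0,0],[0,0,0]]
    - [80,[-0.05,0,0],[0,0,0]]
    - [80,[-0.15,0,0],[0,0,0]]
    - [80,[-0.28,0,0],[0,0,0]]
    - [80,[-0.4,0,0],[0,0,0]]
    - [80,[-0.45,0,0],[0,0,0]]

```text
time: 16.18
eef_pos: [0.5396, 0.1661, 0.1644]
tcp_rot: [0.507, 0.493, -0.502, 0.497]
contact_force: [1.3, 0.6, -0.3]
opening: 0.798
```

```bash
python3 -c "
from h import *
st();drawer('pics/t11.png');c=snap('scene','pics/s11.png')
cv2.imwrite('pics/s11c.png',cv2.resize(c['color'][150:300,270:420],(600,600),interpolation=2)[:,:,::-1]);go([.425,.167,.16],-.02)"
```

```text
t 16.1833 p [0.5396 0.1661 0.1644] F [ 1.2789  0.5668 -0.2752] op 0.798 q [0.1188 0.1052 1.9148 0.0001 1.1127 1.7093]
drawer [0.1358 0.1353 0.135  0.1347 0.1345]
shift [ 0.0075 -0.3824  0.0044] turn [ 0.0001 -0.0008 -0.0059]
```

View pics/s11c.png

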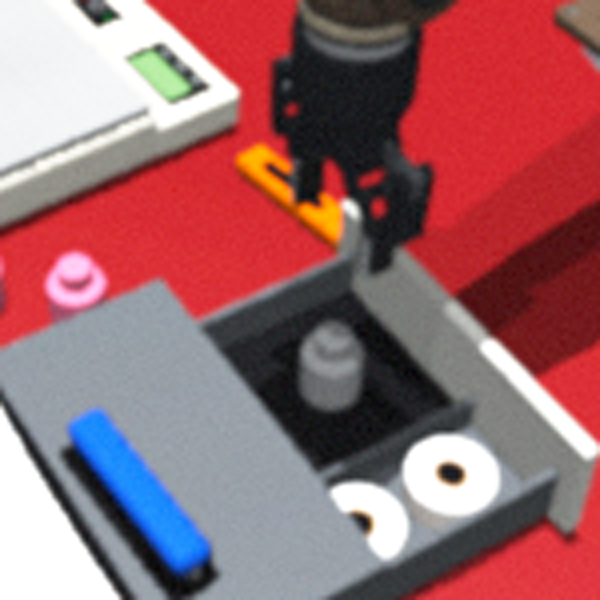

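The weight stands upright in the middle of the bay at crop ≈(332,365). Now I move in front of the panel and push it shut.

play_rows:
  rows:
    - [0,[0,-0.13,0],[0,0,0]]
    - [0,[0,-0.26,0],[0,0,0]]
    - [0,[0,-0.37,0],[0,0,0]]
    - [0,[0,-0.375,0],[0,0,0]]
    - [0,[0.1,-0.375,0],[0,0,0]]
    - [0,[0.2,-0.375,0],[0,0,0]]
    - [0,[0.3,-0.375,0],[0,0,0]]
    - [0,[0.39,-0.375,0],[0,0,0]]
    - [0,[0.39,-0.375,0],[0,0,0]]

```text
time: 17.03
eef_pos: [0.4189, 0.1668, 0.0349]
tcp_rot: [-0.501, -0.498, 0.509, -0.492]
contact_force: [-1.7, 0.0, -1.1]
opening: -0.003
```

```bash
python3 -c "
from h import *
st();go([.57,.163,.042],-.02)"
```

```text
t 17.0333 p [0.4189 0.1668 0.0349] F [-1.7414  0.049  -1.1334] op -0.003 q [ 0.1533  0.0699  2.2331 -0.0001  0.8524  1.7443]
shift [-0.0305  0.5034  0.0026] turn [-0.0001  0.0015  0.0086]
```

play_rows:
  rows:
    - [0,[-0.02,0.03,0],[0,0,0]]
    - [0,[-0.02,0.06,0],[0,0,0]]
    - [0,[-0.02,0.08,0],[0,0,0]]
    - [0,[-0.02,0.1,0],[0,0,0]]
    - [0,[-0.02,0.12,0],[0,0,0]]
    - [0,[-0.02,0.145,0],[0,0,0]]
    - [0,[-0.02,0.17,0],[0,0,0]]
    - [0,[-0.02,0.2,0],[0,0,0]]
    - [0,[-0.02,0.23,0],[0,0,0]]
    - [0,[-0.02,0.26,0],[0,0,0]]

```text
time: 17.87
eef_pos: [0.5033, 0.1663, 0.0474]
tcp_rot: [0.505, 0.495, -0.505, 0.495]
contact_force: [-2.0, -0.8, 1.3]
opening: 0.002
```

play_rows:
  rows:
    - [0,[0,0.03,0],[0,0,0]]
    - [0,[0,0.06,0],[0,0,0]]
    - [0,[0,0.09,0],[0,0,0]]
    - [0,[0,0.12,0],[0,0,0]]
    - [0,[0,0.145,0],[0,0,0]]
    - [0,[0,0.17,0],[0,0,0]]
    - [0,[0,0.19,0],[0,0,0]]
    - [0,[0,0.21,0],[0,0,0]]
    - [0,[0,0.23,0],[0,0,0]]
    - [0,[0,0.23,0],[0,0,0]]

```text
time: 18.7
eef_pos: [0.5726, 0.1648, 0.0473]
tcp_rot: [0.505, 0.495, -0.505, 0.495]
contact_force: [-2.2, -0.7, 0.9]
opening: -0.0
```

```bash
python3 -c "
from h import *
st();drawer('pics/t12.png');go([.579,.163,.042],-.02)"
```

```text
t 18.7 p [0.5726 0.1648 0.0473] F [-2.2493 -0.7406  0.9281] op -0.0 q [ 0.1101  0.33    1.8905 -0.0002  0.9199  1.7011]
drawer [0.0075 0.0071 0.0068 0.0065 0.0062]
shift [0.0176 0.0232 0.0055] turn [-0.      0.0001 -0.0004]
```

play_rows:
  rows:
    - [0,[0,0.012,0],[0,0,0]]
    - [0,[0,0.022,0],[0,0,0]]
    - [0,[0,0.032,0],[0,0,0]]
    - [0,[0,0.042,0],[0,0,0]]
    - [0,[0,0.042,0],[0,0,0]]

```text
time: 19.17
eef_pos: [0.5835, 0.1646, 0.047]
tcp_rot: [-0.504, -0.495, 0.505, -0.495]
contact_force: [-3.7, -0.4, 0.4]
opening: -0.0
```

play_rows:
  rows:
    - [0,[0,0.004,0],[0,0,0]]
    - [0,[0,0.008,0],[0,0,0]]
    - [0,[0,0.008,0],[0,0,0]]

```text
time: 19.42
eef_pos: [0.586, 0.1646, 0.047]
tcp_rot: [-0.505, -0.495, 0.505, -0.495]
contact_force: [-3.9, 0.2, -0.2]
opening: -0.001
```

play_rows:
  rows:
    - [0,[0,0.004,0],[0,0,0]]
    - [0,[0,0.008,0],[0,0,0]]
    - [0,[0,0.008,0],[0,0,0]]

```text
time: 19.67
eef_pos: [0.5886, 0.1645, 0.0471]
tcp_rot: [-0.505, -0.495, 0.505, -0.495]
contact_force: [-4.3, -0.2, -0.4]
opening: -0.003
```

play_rows:
  rows:
    - [0,[0,0.004,0],[0,0,0]]
    - [0,[0,0.007,0],[0,0,0]]
    - [0,[0,0.007,0],[0,0,0]]

```text
time: 19.92
eef_pos: [0.5889, 0.1645, 0.0471]
tcp_rot: [-0.503, -0.496, 0.506, -0.494]
contact_force: [-10.1, -0.6, 4.3]
opening: 0.0
```

At the stop again, at 10 N. Now I retreat, first gently and then away.

play_rows:
  rows:
    - [0,[0,-0.04,0],[0,0,0]]
    - [0,[0,-0.15,0],[0,0,0]]
    - [0,[0,-0.28,0],[0,0,0]]
    - [0,[0,-0.38,0],[0,0,0]]
    - [0,[-0.12,-0.38,0.1],[0,0,0]]
    - [0,[-0.25,-0.38,0.2],[0,0,0]]
    - [0,[-0.35,-0.38,0.3],[0,0,0]]
    - [0,[-0.35,-0.38,0.4],[0,0,0]]
    - [0,[-0.35,-0.38,0.4],[0,0,0]]
    - [0,[-0.35,-0.38,0.4],[0,0,0]]

```text
time: 20.75
eef_pos: [0.4771, 0.0449, 0.155]
tcp_rot: [0.508, 0.492, -0.504, 0.496]
contact_force: [-0.7, -0.5, -0.3]
opening: 0.001
```

```bash
python3 -c "
from h import *
st();drawer('pics/t13.png',range(234,290,6));c=snap('scene','pics/s13.png');drawer('pics/t14.png',range(234,290,6));d=load('pics/t14.npy')
W=np.zeros((600,800,3),np.uint8)
W[:,:400]=cv2.resize(c['color'][130:310,240:360],(400,600),interpolation=2);W[:,400:]=cv2.resize(d['color'][160:280,340:420],(400,600),interpolation=2);cv2.imwrite('pics/s13c.png',W[:,:,::-1])
a=load('pics/top0.npy')['color'].astype(int);b=d['color'].astype(int)
"
```

```text
t 20.75 p [0.4771 0.0449 0.155 ] F [-0.706  -0.4607 -0.2913] op 0.001 q [-0.1183 -0.0782  2.1191  0.0002  1.0926  1.4765]
drawer [-0.0003 -0.0009  0.0009  0.0011  0.0002 -0.0005 -0.001   0.0009  0.0009
  0.    ]
drawer [-0.0003 -0.0009  0.0008  0.0011  0.0002 -0.0005 -0.001   0.0009  0.0009
  0.    ]
```

View pics/s13c.png

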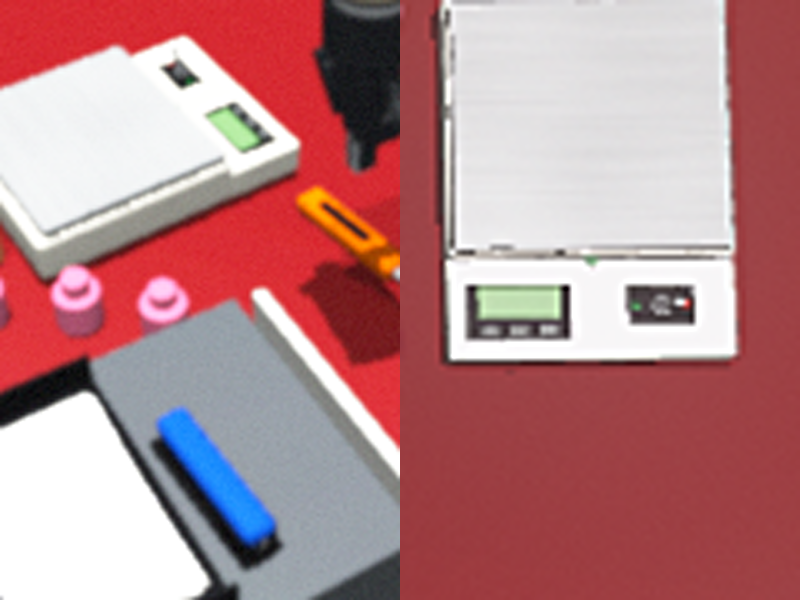

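The drawer reads 0 ± 1 mm in two frames, the toggle ball sits beside the red dot at ≈(683,302), and the bystanders look in place. Handing in.

```bash
python3 -c "
from h import *
st();print(ctrl.sign_off())"
```

```text
t 20.9 p [0.4746 0.0475 0.1518] F [-0.2127  0.9352 -0.6308] op -0.001 q [-0.1135 -0.0749  2.1223  0.0004  1.0941  1.4764]
the job is handed in; nothing more can be done
None
```

The whole job went through on the first attempt and is handed in, at 20.9 s of the 62 s allowed; sign-off gives no verdict.

- **Toggle:** I flipped the toggle first. The finger briefly rode up on it (about 10 N upward). Pictures right after that and at the end show the ball beside the red dot.
- **Drawer opening:** I pressed the front in until it bottomed, at about 12 N. It sprang out 61 mm, and I hooked it from behind and drew it out to about 135 mm.
- **Weight:** I gripped the steel weight by its body and lowered it into the foam bay until the wrist was unloaded. The picture after release shows it standing upright near the middle. I could not see it once the drawer was shut.
- **Drawer shutting:** I pushed it to the stop at about 10 N and let go. It measured 0 ± 1 mm in two camera frames with nothing touching it.
- **Other things on the bench:** The stapler, the cutter and the pink weights in view looked unmoved. The marker, bowl and tape roll were not re-measured, but the arm never went near them.

The tool stopped about 10 mm short of the weight at first; I corrected this before gripping. No final check failed.

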